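# Close a split tube clamp on its dowels and hold it pressed

## Robot

A 7-joint arm with a two-finger parallel gripper is mounted at the origin on a cart in front of the work surface, level with it; the furniture and walls round the work are solid. World frame = base frame: x ahead of the robot, y to its left, z up, the work surface at z = 0. Lengths are in m, angles in rad, forces in N, time in s.
With the tool pointing down it reaches from about 0.425 to 0.875 m from the base axis. Payload 4.7 kg.
Tool frame: the origin (TCP) lies at the very end of the fingers, on their centre line; the grasp point (between the pads) lies 19 mm behind it; z points along the fingers, y is the line along which they close (so a half turn about z gives the same grasp; the last joint's range is limited). The gripper opens to 87 mm and grips with 3 to 60 N. Pads are 19 mm wide; open, the fingers measure 117 mm over their backs; the gripper's body (75 mm by 190 mm) begins 51 mm behind the grasp point.
Start: joints at [1.264, 0.321, -0.07, 1.45, 0.023, 1.371, -0.057], TCP at [0.205, -0.617, 0.223] pointing down, gripper open.
Joint ranges: [-2.86, 2.86], [-0.3, 2.09], [-1.38, 1.24], [0.06, 2.45], [-1.56, 4.7], [0.09, 2.05], [-2.69, 2.69]. Speed limits (rad/s): [2.57, 2.57, 3.14, 3.14, 3.14, 3.14, 3.14].

## Interface

Orientations are given as a rotation vector (axis times angle).
In Python, from bench import ctrl gives the robot as it stands.
- The arm moves only by the shell command python3 -m jog 'ROWS' [FORCE]. ROWS is JSON, a list that holds one entry, the list of rows, each a list of 7 numbers: the shift along the tool's x, y, z in mm, then the turn, a rotation vector about the tool's x, y, z in degrees, then the finger opening in mm, from 0 to 87. A call has 1 to 10 rows; each row is the pose to reach, as a shift and turn from the pose commanded when the call began, along the tool's axes at that moment; what a row does not reach only later rows make up. A row lasts 1/10 s, in which the tool goes at most 50 mm and 8.59 degrees, less where a joint would pass 70% of its speed; a pose out of reach is approached as far as the arm can. A call with a gripper value outside its range is refused whole. The fingers move at their own pace and stop on an object; FORCE is the grip in N (left out, the last holds). Time passes only in rows, so rows that repeat a pose let the fingers close. It gives the time, the measured TCP pose, the force, the opening and the grip force at its end, in the units of the state.
- ctrl.get_state(): the state, without advancing time (a new reading comes with each control period).
- ctrl.get_image(name): name is "side" or "top" or "wrist"; returns a dict with "image" (400x640x3 uint8, red, green, blue), "depth" (400x640 float32, m along the optical axis (not along the pixel's ray), 0 where there is no reading), "fov_y" (degrees; the focal length in pixels is half the picture's height over the tangent of half this angle, whatever the lens; pixels are square), "cx", "cy" (the principal point, pixels), "rvec" (rotation vector, rad) and "tvec" (3), from world to camera coordinates, as OpenCV has them. Camera axes: x right, y down, z forward; pixel columns grow to the right and rows downward; lengths in m; the calibration is good to about 2 mm. A picture is of the moment at which its call begins.
- ctrl.close_job(): hands the job in; it is judged then, once.
The state is a dict: "time": time; "joint_positions": joint angles; "qd": joint speeds; "joint_torque": joint torques, N m; "position": TCP position; "tool_rot": TCP orientation; "ft_force": force on the tool from outside, world axes, zero at the start; "torque": the same for the moment, N m; "grip_width": opening from 0.0 (shut) to 1.0 (fully open); "grip_force": force on a finger pad.
Only numpy, scipy, OpenCV 4.12 (cv2) and the standard library are available. Lean on these libraries where they do the work, as an engineer would, in place of code of your own. Each camera call takes 0.05 s, during which the arm holds its last target. There are 200 camera calls.

## Task

Lay the longer of the two loose tube pieces in the channel of the clamp's lower half, lying flat on the channel floor with about the same length sticking out at both ends. Then pick up the loose clamp cap by its rib, fit it over the two dowels and press it firmly down (about 15 N) onto the tube, and finish like that: the job ends while the gripper still holds the cap pressed level on the tube, ready for tacking. Leave the short tube piece, the flange and the nut where they are.

Things in the scene. Friction and masses are not known exactly. Their poses are not given: they have to be found in the camera images.
- jig: fixed lower half of a split tube clamp, plain aluminium: block 34 (x) x 104 (y) x 30 (z) mm. A channel 18 mm wide, 9 mm deep, edges chamfered 3 mm, runs along x through its middle. Two steel dowels, 8 mm thick with tapered tips, stand 18 mm up from its top face at y = +-36 mm. Feet 6 mm high reach out to x = +-23 mm. Origin: centre of the underside; z up
- jig_seat (a point): centre of the lower half's channel floor, 21 mm above the work surface; axes as the lower half (x along the channel). Nearby rows of welded tube ends stand 9 mm above the surface; between them it is free for about 115 mm
- jig_top (a point): centre of the lower half's top face, 30 mm above the work surface, midway between the dowels; axes as the lower half. The tube piece lying in the channel reaches 7 mm above this face
- tube_mid (a point): centre of the longer tube piece: plain bright steel tube, 16 mm in diameter, 46 mm long, 35 g, lying along its y axis; it does not roll. Can be pinched by its two end faces or across. In the channel it sticks out 6 mm at each end of the 34 mm wide block
- short_tube_mid (a point): centre of the other, shorter tube piece (not to be used): same tube, 16 mm in diameter, 30 mm long, lying along its y axis.
- cap_grip (a point): grip point of the loose clamp cap, 40 mm above the cap's underside on its centre line, in a grip rib 16 mm thick (x), 46 mm long (y), that stands on the cap's top from 22 to 53 mm above its underside. z up, axes as the cap
- cap_under (a point): centre of the cap's underside. When the cap bears on the tube it stops 2 mm above the lower half's top face: a 2 mm gap stays between the halves, as the clamp grips the tube
- cap: the cap, plain aluminium, about 0.22 kg, lying right way up: block 34 (x) x 104 (y) x 22 (z) mm, two through holes of 10.5 mm at y = +-36 mm with chamfered mouths, underside channel 22 mm wide, 5 mm deep along x, grip rib on top. Fits either way round when centred over the lower half, axes along its axes. Origin: centre of the underside
- tube: the longer tube piece as a whole; origin 8 mm under its centre, lying along its y axis
- flange: small bright turned ring flange, 62 mm across and 12 mm high, a bystander; origin at the centre of its underside
- nut: loose steel hexagon nut, 30 x 34 x 16 mm, a bystander; origin at the centre of its underside

How it is judged:
By the outcome, as a careful person would: the job done as asked, in the order asked, and still so for the second after the job is handed in, while the arm keeps its last pose, push and grip.
It also fails if it takes over 51 s, if anything falls off the work surface, if the arm or the gripper's body presses on something with over 40 N, if the wrist force passes 120 N, or if a joint passes its speed limit or range.

## Working session

There is one attempt and no reset: what is moved stays moved. The work goes in short steps, Python scripts to look and compute and a shell command to move; the robot and the scene stay as the last step left them, time stands still between calls to the robot, and variables do not carry over. Pictures are saved under pics/ and viewed, at most 10 in all, crops included, and the job is handed in when it is done.

```bash
mkdir -p pics; cat > h.py <<'E'
import numpy as np, cv2, pickle
from scipy.spatial.transform import Rotation as R
from bench import ctrl
def grab(n,f=None):
    d=ctrl.get_image(n)
    if f: cv2.imwrite('pics/'+f,d['image'][:,:,::-1])
    pickle.dump(d,open(f'/tmp/{n}.pkl','wb')); return d
def load(n): return pickle.load(open(f'/tmp/{n}.pkl','rb'))
def cloud(d):
    f=200/np.tan(np.radians(d['fov_y'])/2); v,u=np.mgrid[0:400,0:640]; z=d['depth']
    p=np.stack([(u-d['cx'])/f*z,(v-d['cy'])/f*z,z],-1)
    P=(p-np.ravel(d['tvec']))@R.from_rotvec(np.ravel(d['rvec'])).as_matrix()
    P[z==0]=np.nan; return P
def px2w(d,u,v,h):
    f=200/np.tan(np.radians(d['fov_y'])/2); M=R.from_rotvec(np.ravel(d['rvec'])).as_matrix()
    r=M.T@np.array([(u-d['cx'])/f,(v-d['cy'])/f,1]); c=-M.T@np.ravel(d['tvec'])
    return c+r*(h-c[2])/r[2]
def totool(w,s=None):
    s=s or ctrl.get_state(); return R.from_rotvec(s['tool_rot']).as_matrix().T@(np.array(w)-s['position'])*1000
E
python3 - <<'E'
from h import *
for n in('top','side'):
    d=grab(n,n+'0.png'); print(n,d['fov_y'],d['cx'],d['cy'],d['rvec'],d['tvec'])
s=ctrl.get_state();print(s);print(R.from_rotvec(s['tool_rot']).as_matrix().round(3))
E
```

```text
top 55.09317645136585 318.4560313014478 198.80797718243755 [ 2.10881954 -2.13178164  0.19414382] [0.21208589 0.5796984  0.79171863]
side 49.20367188486305 320.49081901554166 205.43333208704237 [ 2.08449954 -0.11663102  0.05187502] [-0.55113691  0.19313878  0.64143797]
{'time': 0.1, 'joint_positions': array([ 1.26409266,  0.3217474 , -0.07007677,  1.45157842,  0.02259904,
        1.37076015, -0.05687209]), 'qd': array([-0.00177894, -0.00228915,  0.00044542, -0.00209568,  0.0001765 ,
       -0.00063179,  0.0008146 ]), 'joint_torque': array([ 1.51634099e-04, -4.92571986e+01, -4.05632649e-01, -3.13396847e+01,
       -6.41741487e-02,  3.94781528e-02,  4.39434473e-05]), 'position': array([ 0.20475839, -0.61638674,  0.221559  ]), 'tool_rot': array([-3.09960657e+00, -5.01568159e-01,  5.72979940e-04]), 'ft_force': array([-0.66560319,  0.20852242,  0.56719835]), 'torque': array([ 0.03399312, -0.01865413,  0.01531489]), 'grip_force': 0.0, 'grip_width': 1.001911007075007}
[[ 0.949  0.315 -0.001]
 [ 0.315 -0.949  0.002]
 [-0.    -0.002 -1.   ]]
```

View pics/top0.png

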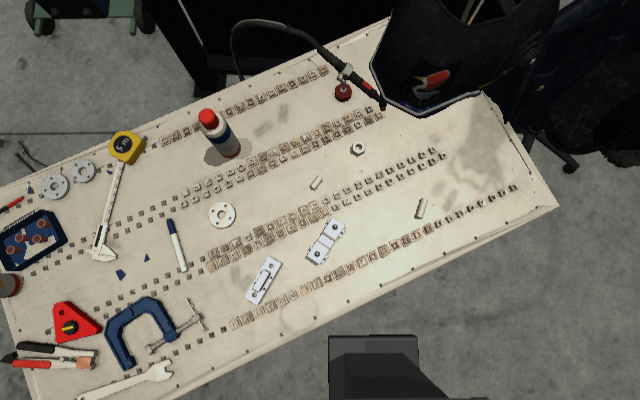

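View pics/side0.png

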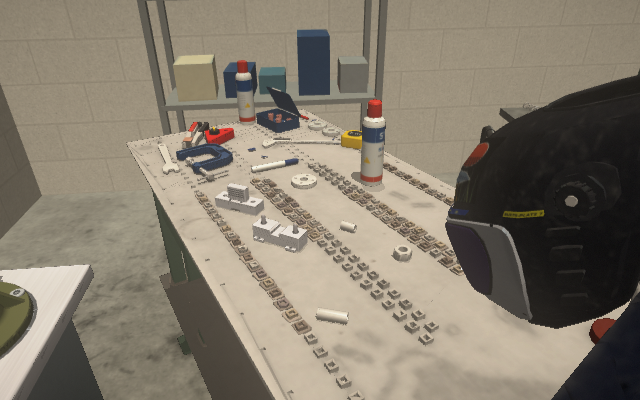

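The top picture shows the jig at about (326,242), the cap with its rib at (263,281), the long tube at (421,209), the short tube at (316,183), the nut at (358,149) and the flange at (222,215). The side view agrees, with the long tube at (332,316).

```bash
python3 - <<'E'
from h import *
d=load('top');P=cloud(d)
def box(n,u0,u1,v0,v1,lo,hi):
    q=P[v0:v1,u0:u1].reshape(-1,3); q=q[(q[:,2]>lo)&(q[:,2]<hi)]
    r=cv2.minAreaRect((q[:,:2]*1000).astype(np.float32)); print(n,len(q),q[:,2].max().round(3),np.round(r[0],1),np.round(r[1],1),round(r[2],1))
box('tube',410,432,195,222,.008,.03)
box('short',306,327,173,192,.008,.03)
box('jig',302,350,215,268,.022,.036)
box('cap',240,288,252,308,.015,.027)
box('rib',240,288,252,308,.04,.06)
for n,u,v,h in(('tube',421,209,.014),('jig',326,242,.03),('cap',263,281,.05)): print(n,px2w(d,u,v,h), 'tool',totool(px2w(d,u,v,h)))
print(np.nanmedian(P[200:212,435:450,2]))
q=P[195:222,410:432].reshape(-1,3);print('max z',np.nanmax(q[:,2]))
w=grab('wrist','wrist0.png');print(w['rvec'],w['tvec'],w['fov_y'])
M=R.from_rotvec(np.ravel(w['rvec'])).as_matrix();c=-M.T@np.ravel(w['tvec']);print('cam in tool',totool(c))
E
```

```text
tube 140 0.02 [567.2 -31.9] [15.9 45.9] 69.7
short 86 0.021 [630.6 211.5] [15.4 29.9] 53.2
jig 647 0.035 [493.1 190.7] [ 33.7 103.5] 55.9
cap 535 0.027 [407.8 331.2] [ 34.4 104. ] 59.6
rib 178 0.058 [407.7 331.1] [16.8 46. ] 60.2
tube [ 0.56323094 -0.02994437  0.014     ] tool [ 525.14766999 -443.10671539  208.26505255]
jig [0.48862235 0.19010091 0.03      ] tool [ 523.74197121 -675.47905842  192.6611458 ]
cap [0.40545412 0.32621583 0.05      ] tool [ 487.74350644 -830.91069572  172.92936934]
0.0013154651321694941
max z 0.020483586230250622
[-2.3359656   1.68448735  0.2631013 ] [-0.65063827 -0.03664428  0.39066389] 69.05618971646695
cam in tool [  84.05459909    1.10407264 -161.08640329]
```

```bash
python3 -m jog '[[[528,-440,90,0,0,-51,70],[528,-440,90,0,0,-51,70],[528,-440,90,0,0,-51,70],[528,-440,90,0,0,-51,70],[528,-440,90,0,0,-51,70],[528,-440,90,0,0,-51,70],[528,-440,90,0,0,-51,70],[528,-440,90,0,0,-51,70],[528,-440,90,0,0,-51,70],[528,-440,90,0,0,-51,70]]]'
python3 - <<'E'
from h import *
s=ctrl.get_state();print(totool([.567,-.032,.13]));print(R.from_rotvec(s['tool_rot']).as_matrix().round(3))
E
```

```text
time: 1.15
position: [0.4668, -0.1938, 0.1574]
tool_rot: [2.583, 1.787, -0.0]
ft_force: [0.5, -1.0, -0.8]
grip_width: 0.803
grip_force: 0.0
[186.77584992  36.69518761  27.35243555]
[[ 0.352  0.936  0.   ]
 [ 0.936 -0.352 -0.001]
 [-0.001  0.    -1.   ]]
```

```bash
python3 -m jog '[[[187,37,27,0,0,0,70],[187,37,27,0,0,0,70],[187,37,27,0,0,0,70],[187,37,27,0,0,0,70],[187,37,27,0,0,0,70],[187,37,27,0,0,0,70]]]'
cat >> h.py <<'E'
def box(P,c,r,lo,hi):
    q=P.reshape(-1,3); q=q[(np.hypot(q[:,0]-c[0],q[:,1]-c[1])<r)&(q[:,2]>lo)&(q[:,2]<hi)]
    b=cv2.minAreaRect((q[:,:2]*1000).astype(np.float32)); print(len(q),np.percentile(q[:,2],95).round(4),np.round(b[0],1),np.round(b[1],1),round(b[2],1))
E
python3 - <<'E'
from h import *
d=grab('wrist','w1.png');P=cloud(d);print(np.round(ctrl.get_state()['position'],4))
box(P,(.567,-.032),.04,.009,.03);print('table',np.nanmedian(P[:,:,2]))
E
```

```text
time: 1.75
position: [0.5665, -0.0324, 0.13]
tool_rot: [-2.58, -1.791, 0.001]
ft_force: [-0.6, -0.5, -0.2]
grip_width: 0.802
grip_force: 0.0
[ 0.5663 -0.0343  0.1302]
690 0.0156 [568.4 -31.6] [15.1 46. ] 69.4
table 0.00034356066374902517
```

View pics/w1.png

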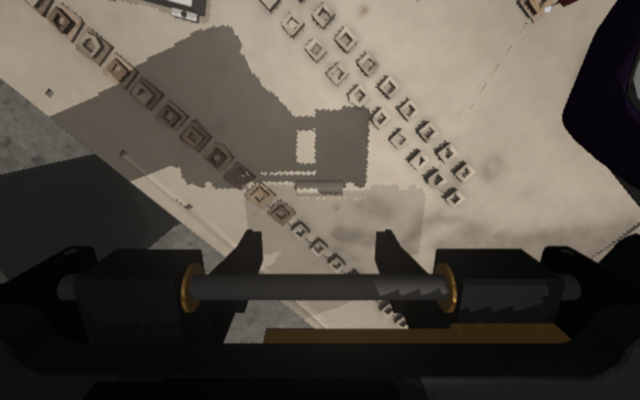

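The tube is at about (318,187), lying along the closing line, and the nearest welded ends are at about (262,193). I'll check the room for the fingers.

```bash
python3 - <<'E'
from h import *
P=cloud(load('wrist')).reshape(-1,3)
a=np.radians(69.4-90);c=np.array([.5684,-.0316])
y=np.array([np.cos(a),np.sin(a)]);x=np.array([-y[1],y[0]])
q=P[(P[:,2]>.005)&(P[:,2]<.03)];u=(q[:,:2]-c)@x*1000;v=(q[:,:2]-c)@y*1000
for lo,hi in((-15,-12),(-12,-9),(-9,9),(9,12),(12,15)):
    m=(u>lo)&(u<hi)&(abs(v)<75)&(abs(v)>26); print(lo,hi,sorted(set(np.round(v[m]).astype(int))))
print(totool([*c,.005]))
E
```

```text
-15 -12 [np.int64(-69), np.int64(-68), np.int64(-67), np.int64(-66), np.int64(-65), np.int64(-64), np.int64(-60), np.int64(-59), np.int64(-58), np.int64(-57), np.int64(-56)]
-12 -9 [np.int64(-71), np.int64(-70), np.int64(-69), np.int64(-68), np.int64(-58), np.int64(-57), np.int64(-56), np.int64(-55), np.int64(-54), np.int64(-53), np.int64(-52)]
-9 9 [np.int64(-75), np.int64(-74), np.int64(-70), np.int64(-69), np.int64(-68), np.int64(-67), np.int64(-66), np.int64(-65), np.int64(-64), np.int64(-63), np.int64(-62), np.int64(-61), np.int64(-60), np.int64(-59), np.int64(-58), np.int64(-57), np.int64(-56), np.int64(-55), np.int64(-54), np.int64(-53), np.int64(-52)]
9 12 [np.int64(-75), np.int64(-74), np.int64(-73)]
12 15 [np.int64(-75)]
[  3.37146753   1.11848694 125.15836973]
```

```bash
python3 -m jog '[[[3,1,40,0,0,0,60],[3,1,80,0,0,0,60],[3,1,105,0,0,0,60],[3,1,120,0,0,0,60],[3,1,125,0,0,0,60],[3,1,125,0,0,0,60]]]' 25
python3 -m jog '[[[0,0,0,0,0,0,30],[0,0,0,0,0,0,30],[0,0,0,0,0,0,30],[0,0,0,0,0,0,30],[0,0,0,0,0,0,30],[0,0,0,0,0,0,30],[0,0,0,0,0,0,30]]]' 25
```

```text
time: 2.4
position: [0.5688, -0.0322, 0.0059]
tool_rot: [2.584, 1.786, -0.0]
ft_force: [-0.3, -0.0, -0.3]
grip_width: 0.685
grip_force: 0.0
time: 3.1
position: [0.5697, -0.0312, 0.0068]
tool_rot: [2.582, 1.787, 0.002]
ft_force: [-1.6, -0.2, 6.8]
grip_width: 0.521
grip_force: 25.0
```

```bash
python3 -m jog '[[[0,0,-20,0,0,0,30],[0,0,-60,0,0,0,30],[60,-50,-100,0,0,-25,30],[120,-100,-100,0,0,-50,30],[181,-150,-100,0,0,-76.5,30],[181,-150,-100,0,0,-76.5,30],[181,-150,-100,0,0,-76.5,30],[181,-150,-100,0,0,-76.5,30],[181,-150,-100,0,0,-76.5,30],[181,-150,-100,0,0,-76.5,30]]]'
python3 -m jog '[[[0,0,0,0,0,-1,30],[0,0,0,0,0,-1,30],[0,0,0,0,0,-1,30]]]'
python3 - <<'E'
from h import *
d=grab('wrist','w2.png');P=cloud(d);s=ctrl.get_state();print(np.round(s['position'],4));M=R.from_rotvec(s['tool_rot']).as_matrix();print(np.degrees(np.arctan2(M[1,1],M[0,1])))
box(P,(.493,.191),.06,.022,.034)
E
```

```text
time: 4.1
position: [0.4917, 0.1916, 0.1056]
tool_rot: [1.111, 2.938, -0.001]
ft_force: [0.7, -0.1, -0.1]
grip_width: 0.524
grip_force: 25.0
time: 4.4
position: [0.4921, 0.191, 0.1056]
tool_rot: [1.101, 2.942, -0.0]
ft_force: [0.2, 1.6, -0.5]
grip_width: 0.52
grip_force: 25.0
[0.4921 0.191  0.1056]
49.007849098649785
2772 0.0301 [484.7 197.4] [34.  81.6] 56.0
```

View pics/w2.png

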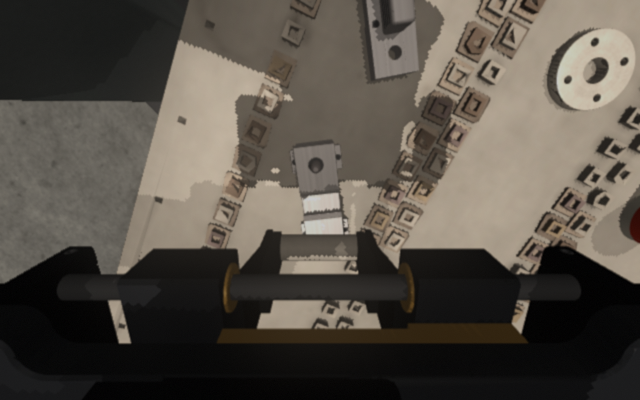

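The held tube is at (318,247) and the jig's near half is at (318,165). I'll measure the tube relative to the jig in the same cloud.

```bash
python3 - <<'E'
from h import *
d=load('wrist');P=cloud(d).reshape(-1,3);s=ctrl.get_state();M=R.from_rotvec(s['tool_rot']).as_matrix()
T=(P-s['position'])@M*1000
m=(abs(T[:,0])<14)&(abs(T[:,1])<17)&(T[:,2]>-22)&(T[:,2]<3)
t=T[m];print(len(t),np.percentile(t,[1,50,99],axis=0).round(1),'top',t[t[:,2]<np.percentile(t[:,2],15)].mean(0).round(1))
# fit circle x,z radius 8
from scipy.optimize import least_squares
r=least_squares(lambda p:np.hypot(t[:,0]-p[0],t[:,2]-p[1])-8,[0,-5],loss='soft_l1');print('centre x,z',r.x)
# tilt
for k in(-1,1):
    tt=t[(k*t[:,1]>8)];r2=least_squares(lambda p:np.hypot(tt[:,0]-p[0],tt[:,2]-p[1])-8,[0,-5],loss='soft_l1');print(k,r2.x)
print('jig in tool',totool([.494,.1911,.021]),'relative yaw',56-49)
E
```

```text
1491 [[ -6.6 -16.8  -9.1]
 [  2.3  -0.3  -6.9]
 [  6.8  16.8   1.8]] top [-0.9 -1.5 -8.6]
centre x,z [-1.42129372 -0.21189848]
-1 [-1.47940091 -0.27136658]
1 [-1.35599927 -0.08826271]
jig in tool [-1.31011963  1.35429448 84.58533822] relative yaw 7
```

```bash
python3 -m jog '[[[0,1.4,0,0,0,-7,30],[0,1.4,30,0,0,-7,30],[0,1.4,55,0,0,-7,30],[0,1.4,65,0,0,-7,30],[0,1.4,69,0,0,-7,30],[0,1.4,72,0,0,-7,30],[0,1.4,74,0,0,-7,30],[0,1.4,74,0,0,-7,30]]]'
python3 - <<'E'
from h import *
s=ctrl.get_state();M=R.from_rotvec(s['tool_rot']).as_matrix();print(np.degrees(np.arctan2(M[1,1],M[0,1])),s['position'])
E
```

```text
time: 5.25
position: [0.4935, 0.1923, 0.0322]
tool_rot: [0.915, 3.004, 0.001]
ft_force: [0.3, 0.9, 0.3]
grip_width: 0.526
grip_force: 25.0
56.126799341183265 [0.49351253 0.19232209 0.03217999]
```

```bash
python3 -m jog '[[[0,0,1,0,0,0,30],[0,0,2,0,0,0,30],[0,0,3,0,0,0,30],[0,0,3,0,0,0,30]]]'
```

```text
time: 5.65
position: [0.493, 0.1921, 0.0285]
tool_rot: [-0.915, -3.005, 0.0]
ft_force: [0.1, -1.3, -0.4]
grip_width: 0.523
grip_force: 25.0
```

```bash
python3 -m jog '[[[0,0,1,0,0,0,30],[0,0,1.5,0,0,0,30],[0,0,1.5,0,0,0,30]]]'
```

```text
time: 5.95
position: [0.4931, 0.1922, 0.0279]
tool_rot: [0.915, 3.005, -0.001]
ft_force: [-2.7, -1.0, 5.9]
grip_width: 0.523
grip_force: 25.0
```

```bash
python3 -m jog '[[[0,0,0,0,0,0,64],[0,0,0,0,0,0,64],[0,0,0,0,0,0,64],[0,0,-10,0,0,0,64],[0,0,-40,0,0,0,64],[-45,0,-80,0,0,0,64],[-90,0,-120,0,0,0,64],[-90,0,-120,0,0,0,64],[-90,0,-120,0,0,0,64]]]'
python3 - <<'E'
from h import *
d=grab('wrist','w3.png');P=cloud(d);s=ctrl.get_state();print(np.round(s['position'],4))
box(P,(.493,.191),.065,.022,.033)
box(P,(.493,.191),.027,.0335,.045)
E
```

```text
time: 6.85
position: [0.5712, 0.1403, 0.1498]
tool_rot: [0.921, 2.999, 0.004]
ft_force: [0.7, -0.3, -1.8]
grip_width: 0.736
grip_force: 0.0
[0.5685 0.1418 0.1479]
3754 0.0308 [493.8 190.7] [ 45.7 103.5] 56.1
684 0.0368 [494.  190.7] [45.1 12.7] 55.9
```

View pics/w3.png

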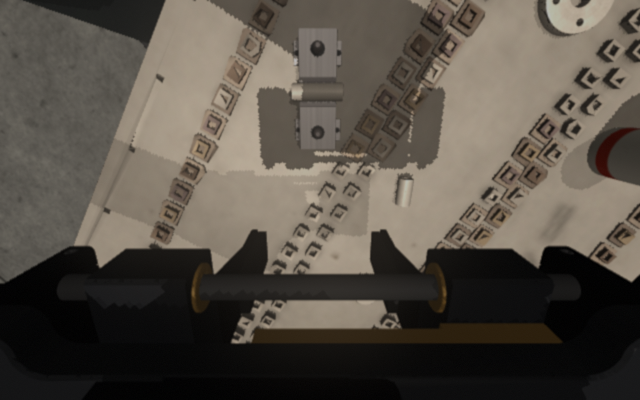

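The tube lies in the channel, pixel (318,91), with its top at 36.8 mm and its centre within 0.3 mm of the jig's. On to the cap.

```bash
python3 -m jog '[[[45,18,0,0,0,-1,60],[90,36,0,0,0,-2,60],[135,54,0,0,0,-3,60],[178,72,0,0,0,-4,60],[178,72,0,0,0,-4,60],[178,72,0,0,0,-4,60],[178,72,0,0,0,-4,60]]]'
python3 - <<'E'
from h import *
P=cloud(load('wrist')).reshape(-1,3)
a=np.radians(56);x=np.array([np.cos(a),np.sin(a)]);y=np.array([-x[1],x[0]])
c=np.array([.4938,.1907]);u=(P[:,:2]-c)@x*1000;v=(P[:,:2]-c)@y*1000
m=(abs(v)>14)&(abs(v)<30)&(P[:,2]>.026)&(P[:,2]<.034)&(abs(u)<40);print('block u',np.percentile(u[m],[.5,99.5]))
m=(abs(v)<9)&(P[:,2]>.033)&(P[:,2]<.04)&(abs(u)<40);print('tube u',np.percentile(u[m],[.5,99.5]))
for k in(-1,1):
    m=(abs(v*k-36)<9)&(P[:,2]>.04)&(P[:,2]<.052)&(abs(u)<10);print('dowel',u[m].mean(),v[m].mean(),P[m,:2].mean(0))
d=grab('wrist','w4.png');Q=cloud(d);s=ctrl.get_state();print(np.round(s['position'],4),'yaw',np.degrees(np.arctan2(*R.from_rotvec(s['tool_rot']).as_matrix()[1::-1,1])))
box(Q,(.408,.331),.065,.016,.026)
box(Q,(.408,.331),.04,.045,.06)
E
```

```text
time: 7.6
position: [0.4595, 0.2999, 0.1461]
tool_rot: [-0.81, -3.035, 0.003]
ft_force: [1.3, -1.1, -0.5]
grip_width: 0.692
grip_force: 0.0
block u [-16.02925359  17.08028744]
tube u [-22.29384342  22.45084481]
dowel 0.29910355482379164 -35.661121342959255 [0.52353167 0.17100652]
dowel 0.33839472290042827 35.421212252312046 [0.46462371 0.21078783]
[0.4601 0.2995 0.1462] yaw 60.04646586090208
2735 0.0223 [408.6 331.4] [ 34.  103.9] 59.6
999 0.0531 [408.6 331.7] [15.9 46.2] 59.9
```

View pics/w4.png

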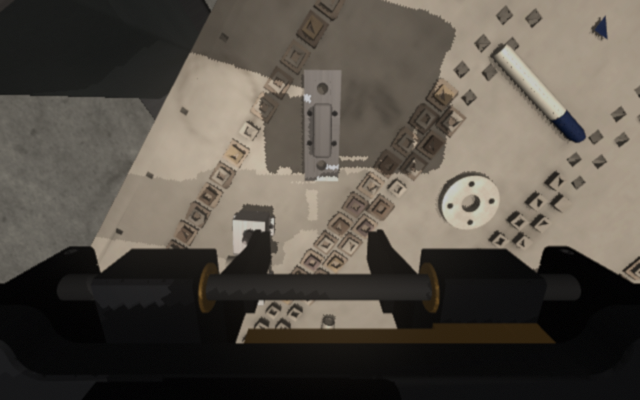

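The cap is at (321,125), with its rib centre at (408.6, 331.6) mm and yaw 59.8°. The sizes match (104x34, rib top at 53 mm).

```bash
python3 -m jog '[[[45,2,20,0,0,0,42],[61,2,60,0,0,0,42],[61,2,95,0,0,0,42],[61,2,112,0,0,0,42],[61,2,119,0,0,0,42],[61,2,121.5,0,0,0,42],[61,2,121.5,0,0,0,42]]]'
python3 -m jog '[[[0,0,0,0,0,0,5],[0,0,0,0,0,0,5],[0,0,0,0,0,0,5],[0,0,0,0,0,0,5],[0,0,0,0,0,0,5],[0,0,0,0,0,0,5],[0,0,0,0,0,0,5],[0,0,0,0,0,0,5]]]' 50
```

```text
time: 8.35
position: [0.4093, 0.3333, 0.0264]
tool_rot: [0.811, 3.034, 0.002]
ft_force: [-0.3, 0.6, 0.2]
grip_width: 0.482
grip_force: 0.0
time: 9.15
position: [0.4083, 0.333, 0.0258]
tool_rot: [0.809, 3.035, -0.0]
ft_force: [-0.4, -1.3, 4.9]
grip_width: 0.181
grip_force: 50.0
```

```bash
python3 -m jog '[[[0,0,-15,0,0,0,5],[0,0,-50,0,0,0,5],[-20,-12,-80,0,0,1,5],[-60,-34,-80,0,0,2,5],[-100,-56,-80,0,0,4,5],[-130,-72,-80,0,0,4,5],[-144,-80,-80,0,0,4,5],[-144,-80,-80,0,0,4,5],[-144,-80,-80,0,0,4,5]]]'
python3 - <<'E'
from h import *
d=grab('wrist','w5.png');P=cloud(d).reshape(-1,3);s=ctrl.get_state();M=R.from_rotvec(s['tool_rot']).as_matrix();print(s['position'],s['ft_force'],'yaw',np.degrees(np.arctan2(M[1,1],M[0,1])), M[:,2].round(4))
T=(P-s['position'])@M*1000
m=(abs(T[:,0])<70)&(abs(T[:,1])<25)&(T[:,2]>-6)&(T[:,2]<8)
t=T[m];print(len(t),np.percentile(t,[.5,50,99.5],axis=0).round(1))
A=np.c_[t[:,:2],np.ones(len(t))];print('plane',np.linalg.lstsq(A,t[:,2],rcond=None)[0])
print(cv2.minAreaRect(t[:,:2].astype(np.float32)))
print('jig top in tool',totool([.494,.1909,.03]))
E
```

```text
time: 10.05
position: [0.4922, 0.1937, 0.1058]
tool_rot: [-0.913, -3.005, -0.002]
ft_force: [0.0, 0.6, -0.7]
grip_width: 0.182
grip_force: 50.0
[0.49188102 0.19435637 0.10575772] [-0.52110671  0.12180239 -2.14231844] yaw 56.30561886699821 [-6.0e-04  1.3e-03 -1.0e+00]
3702 [[-52.9 -17.9  -5.4]
 [ 29.6  -1.3   4.7]
 [ 50.7  15.8   7.5]]
plane [1.08047978e-02 1.07037582e-03 4.01758278e+00]
((-1.4780158996582031, -1.2677497863769531), (104.6651840209961, 34.11371994018555), 0.36579200625419617)
jig top in tool [-3.77440297 -1.75480744 75.7518561 ]
```

View pics/w5.png

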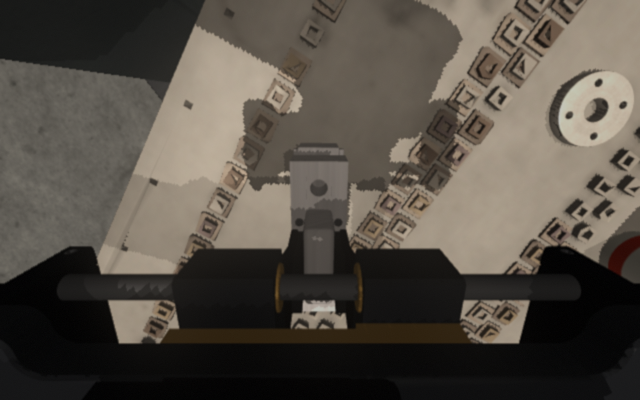

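The cap hangs straight in the gripper, with its far hole at (318,187) and the jig just behind it at (318,150). I'll shift by about (-2.4,-0.5) mm, come down to just above the dowels and re-measure.

```bash
python3 -m jog '[[[-2.4,-0.5,10,0,0,0,5],[-2.4,-0.5,20,0,0,0,5],[-2.4,-0.5,25,0,0,0,5],[-2.4,-0.5,25,0,0,0,5],[-2.4,-0.5,25,0,0,0,5]]]'
python3 - <<'E'
from h import *
y=np.array([-np.sin(np.radians(56)),np.cos(np.radians(56))]);x=np.array([y[1],-y[0]])
for i in range(3):
    P=cloud(grab('wrist')).reshape(-1,3);s=ctrl.get_state();M=R.from_rotvec(s['tool_rot']).as_matrix()
    T=(P-s['position'])@M*1000
    m=(abs(T[:,0])<70)&(abs(T[:,1])<25)&(T[:,2]>-3)&(T[:,2]<8)
    q=P[m];u=(q[:,:2]-[.494,.1909])@x*1000;v=(q[:,:2]-[.494,.1909])@y*1000
    far=v[v>0]; print('u edges',np.percentile(u[v>25],[.7,99.3]).round(1),'v end',np.percentile(v,[.3,99.7]).round(1),cv2.minAreaRect((q[:,:2]*1000).astype(np.float32))[::1],'z',np.median(q[:,2]).round(4),s['position'].round(4))
    w=P[(P[:,2]>.027)&(P[:,2]<.033)&(np.hypot(P[:,0]-.494,P[:,1]-.191)<.06)];ww=(w[:,:2]-[.494,.1909])@y*1000;print('jig end',len(ww),np.percentile(ww,99.5) if len(ww) else 0)
E
```

```text
time: 10.6
position: [0.4946, 0.1906, 0.0803]
tool_rot: [-0.914, -3.005, 0.0]
ft_force: [0.3, -0.7, -0.7]
grip_width: 0.183
grip_force: 50.0
u edges [-17.5  16. ] v end [-53.   50.6] ((494.8497314453125, 189.420654296875), (34.11924743652344, 104.46240234375), 55.885963439941406) z 0.0756 [0.4949 0.1906 0.0806]
jig end 464 52.19531037110184
u edges [-17.3  16.1] v end [-53.6  50.4] ((495.27337646484375, 189.40150451660156), (34.18675231933594, 104.82274627685547), 56.088321685791016) z 0.0759 [0.4951 0.1905 0.0808]
jig end 502 52.10992167971429
u edges [-17.3  16.2] v end [-53.6  50.2] ((495.3515625, 189.36557006835938), (33.96794509887695, 104.52236938476562), 55.99959945678711) z 0.0761 [0.4952 0.1905 0.0809]
jig end 500 52.01428063197316
```

```bash
python3 -m jog '[[[1.5,0.6,0,0,0,0,5],[1.5,0.6,0,0,0,0,5],[1.5,0.6,3,0,0,0,5],[1.5,0.6,6,0,0,0,5],[1.5,0.6,8,0,0,0,5],[1.5,0.6,10,0,0,0,5],[1.5,0.6,11,0,0,0,5],[1.5,0.6,11,0,0,0,5]]]'
python3 - <<'E'
from h import *
s=ctrl.get_state();print(s['position'],s['ft_force'],s['torque'],s['joint_positions'].round(2))
E
```

```text
time: 11.55
position: [0.4939, 0.1916, 0.0694]
tool_rot: [-0.915, -3.005, 0.0]
ft_force: [0.7, 0.3, -2.6]
grip_width: 0.182
grip_force: 50.0
[0.49388452 0.1915522  0.06938129] [ 0.71500197  0.33413704 -2.64838798] [ 0.0269292  -0.17359094 -0.07508319] [ 0.43  0.35 -0.97  1.9   0.33  1.07  0.3 ]
```

```bash
python3 -m jog '[[[0,0,2,0,0,0,5],[0,0,4,0,0,0,5],[0,0,6,0,0,0,5],[0,0,8,0,0,0,5],[0,0,8,0,0,0,5]]]'
```

```text
time: 12.05
position: [0.4938, 0.1915, 0.0612]
tool_rot: [-0.915, -3.005, 0.001]
ft_force: [0.5, 0.4, -0.6]
grip_width: 0.179
grip_force: 50.0
```

```bash
python3 -m jog '[[[0,0,1,0,0,0,5],[0,0,2,0,0,0,5],[0,0,2.5,0,0,0,5],[0,0,2.5,0,0,0,5]]]' 60
```

```text
time: 12.45
position: [0.4939, 0.1916, 0.059]
tool_rot: [-0.915, -3.005, 0.0]
ft_force: [-0.0, -0.2, -1.7]
grip_width: 0.176
grip_force: 60.0
```

```bash
python3 -m jog '[[[0,0,0.5,0,0,0,5],[0,0,1,0,0,0,5],[0,0,1.5,0,0,0,5],[0,0,1.5,0,0,0,5]]]'
```

```text
time: 12.85
position: [0.4941, 0.1916, 0.0579]
tool_rot: [0.915, 3.005, -0.0]
ft_force: [-1.1, 0.0, 1.2]
grip_width: 0.179
grip_force: 60.0
```

Contact is just starting, so I'll press in small steps.

```bash
python3 -m jog '[[[0,0,0.5,0,0,0,5],[0,0,1,0,0,0,5],[0,0,1,0,0,0,5]]]'
```

```text
time: 13.15
position: [0.4942, 0.1916, 0.0578]
tool_rot: [0.915, 3.005, -0.002]
ft_force: [-4.2, -2.2, 10.0]
grip_width: 0.178
grip_force: 60.0
```

```bash
python3 -m jog '[[[0,-0.3,0.4,0,0,0,5],[0,-0.3,0.4,0,0,0,5],[0,-0.3,0.4,0,0,0,5]]]'
python3 - <<'E'
from h import *
y=np.array([-np.sin(np.radians(56)),np.cos(np.radians(56))]);x=np.array([y[1],-y[0]])
P=cloud(grab('wrist')).reshape(-1,3);s=ctrl.get_state();print(s['ft_force'],s['torque'],s['position'],R.from_rotvec(s['tool_rot']).as_matrix()[:,2])
u=(P[:,:2]-[.494,.1909])@x*1000;v=(P[:,:2]-[.494,.1909])@y*1000;z=P[:,2]*1000
m=(abs(u)<15)&(v>26)&(v<50)&(z>48)&(z<60)&(np.hypot(u,v-36)>7)
A=np.c_[u[m],v[m],np.ones(m.sum())];print('cap top plane',m.sum(),np.linalg.lstsq(A,z[m],rcond=None)[0],np.median(z[m]))
Q=cloud(grab('top'));box(Q,(.494,.191),.065,.045,.062)
Q=Q.reshape(-1,3);u=(Q[:,:2]-[.494,.1909])@x*1000;v=(Q[:,:2]-[.494,.1909])@y*1000
for k in(-1,1):
    m=(abs(u)<14)&(k*v>28)&(k*v<50)&(Q[:,2]>.045)&(Q[:,2]<.062);print(k,m.sum(),np.median(Q[m,2]) if m.any() else 0)
grab('side','side1.png')
im=cv2.imread('pics/side1.png')[170:270,220:340];cv2.imwrite('pics/crop.png',cv2.resize(im,None,fx=6,fy=6,interpolation=cv2.INTER_CUBIC))
E
```

```text
time: 13.45
position: [0.4942, 0.1916, 0.0578]
tool_rot: [0.915, 3.005, -0.001]
ft_force: [-3.9, -1.2, 11.0]
grip_width: 0.182
grip_force: 60.0
[-4.75997301 -2.48218034 12.09060202] [-0.41249965  0.83002777 -0.0110518 ] [0.4941636  0.19155992 0.05775657] [ 5.43790156e-04 -9.32645489e-04 -9.99999417e-01]
cap top plane 1550 [-4.97576264e-03  1.94377560e-03  5.30463519e+01] 53.144253666062625
70 0.0576 [453.9 217.5] [33.8 10.6] 48.5
-1 0 0
1 46 0.055410417131063275
```

View pics/crop.png

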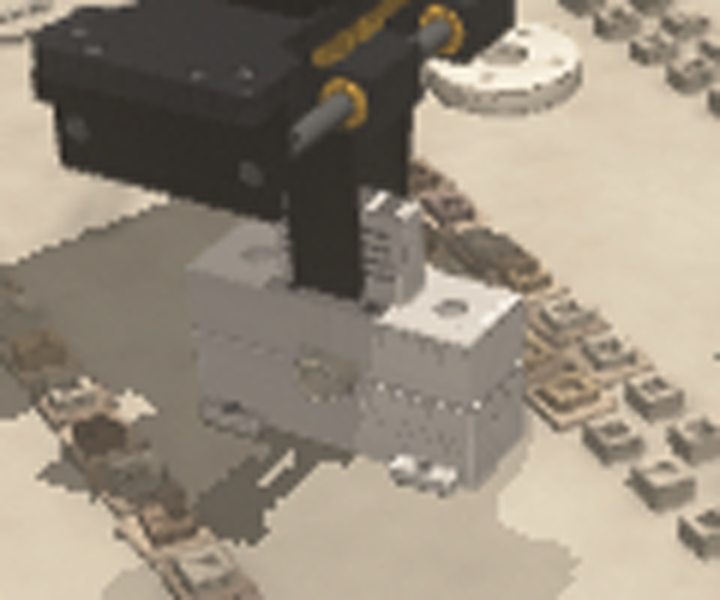

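The cap sits level, with its top at 53–54 mm, an even gap between the halves, and the tube end visible at (325,378). A touch more push is needed.

```bash
python3 -m jog '[[[0,-0.4,0.3,0,0,0,5],[0,-0.4,0.3,0,0,0,5],[0,-0.4,0.3,0,0,0,5],[0,-0.4,0.3,0,0,0,5],[0,-0.4,0.3,0,0,0,5]]]'
```

```text
time: 14.1
position: [0.4941, 0.1916, 0.0578]
tool_rot: [0.915, 3.004, -0.0]
ft_force: [-3.7, -1.4, 13.1]
grip_width: 0.179
grip_force: 60.0
```

```bash
python3 -m jog '[[[0,0,0,0,0,0,5],[0,0,0,0,0,0,5],[0,0,0,0,0,0,5],[0,0,0,0,0,0,5],[0,0,0,0,0,0,5]]]'
```

```text
time: 14.6
position: [0.4941, 0.1916, 0.0578]
tool_rot: [0.914, 3.004, -0.0]
ft_force: [-4.4, -1.2, 13.9]
grip_width: 0.179
grip_force: 60.0
```

```bash
python3 -c "
from bench import ctrl
print(ctrl.close_job())"
```

```text
the job is handed in; nothing more can be done
None
```

The job is handed in at 14.6 s: the long tube lies centred on the channel floor, and the gripper still holds the cap level over both dowels, pressing on the tube with about 15 N (13–14 N at the wrist plus the cap's weight); I never touched the short tube, flange or nut.

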